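# Switch the shop on in order

## Robot

A 6-joint arm with a two-finger parallel gripper is mounted at the origin on the work surface; the furniture and walls round the work are solid. World frame = base frame: x ahead of the robot, y to its left, z up, the work surface at z = 0. Lengths are in m, angles in degrees, forces in N, time in s.
With the tool pointing down it reaches from about 0.4 to 0.825 m from the base axis. Payload 7 kg.
Tool frame: the origin (TCP) lies midway between the tips of the shut fingers; the grasp point (between the pads) lies 19 mm behind it; z points along the fingers, y is the line along which they close (so a half turn about z gives the same grasp; the last joint's range is limited). The gripper opens to 88 mm and grips with 3 to 60 N. Pads are 19 mm wide; open, the fingers measure 130 mm over their backs; the gripper's body (78 mm by 193 mm) begins 47 mm behind the grasp point.
Start: joints at [-50.357, 20.546, 0.682, 0, -70.136, -16.507], TCP at [0.265, -0.621, 0.227] pointing down, gripper open.
Joint ranges: [-176.03, 176.03], [-82.01, 121.73], [-58.28, 71.71], [-173.87, 95.51], [-174.79, -0.11], [-173.66, 173.66]. Speed limits (degrees/s): [136.94, 136.94, 172.46, 180, 180, 180].

## Interface

Orientations are given as [roll, pitch, yaw] about the fixed x, y, z axes, in that order (R = Rz(yaw) Ry(pitch) Rx(roll)).
In Python, from plant import ctrl gives the robot as it stands. The module is installed in compiled form; this text tells all that it offers.
- The arm moves only by the tool send_rows, never from a script. Its argument "plan" is a list that holds one entry, the list of rows, each a list of 6 numbers: the shift along the tool's x, y, z in fractions of the full range, 1 being 75 cm, then the turn, a rotation vector about the tool's x, y, z in shares of 90 degrees (1.0 is 90 degrees). A call has 1 to 8 rows; each row is the pose to reach, as a shift and turn from the pose commanded when the call began, along the tool's axes at that moment; what a row does not reach only later rows make up. A row lasts 1/12 s, in which the tool goes at most 41.7 mm and 7.16 degrees, less where a joint would pass 70% of its speed; a pose out of reach is approached as far as the arm can. A call with a gripper value outside its range is refused whole. "fingers" is the opening, from 0 (shut) to 1 (fully open), set as the call begins (left out, the last holds). The fingers move at their own pace and stop on an object; the grip force is fixed at half the most. Time passes only in rows, so rows that repeat a pose let the fingers close. It gives the time, the measured TCP pose, the force, the opening and the grip force at its end, in the units of the state.
- ctrl.get_obs(): the state, without advancing time (a new reading comes with each control period).
- ctrl.snapshot(name): name is "side" or "top" or "wrist"; returns a dict with "img" (420x560x3 uint8, red, green, blue), "K" (3x3 intrinsics, pixels), "pose" (4x4, takes a point from camera to world coordinates). Camera axes: x right, y down, z forward; pixel columns grow to the right and rows downward; lengths in m; the calibration is good to about 2 mm. The wrist camera is an equidistant fisheye: a pixel r from the principal point sees the ray r / f radians off the axis. A picture is of the moment at which its call begins. There is no depth.
- ctrl.close_job(): hands the job in; it is judged then, once.
The state is a dict: "clock": time; "joint_pos": joint angles; "qvel": joint speeds; "tau": joint torques, N m; "tool_pos": TCP position; "orientation": TCP orientation; "force": force on the tool from outside, world axes, zero at the start; "moment": the same for the moment, N m; "opening": finger opening in m; "gripper_force": force on a finger pad.
Only numpy, scipy, OpenCV 4.12 (cv2) and the standard library are available. Lean on these libraries where they do the work, as an engineer would, in place of code of your own. Each camera call takes 0.05 s, during which the arm holds its last target. There are 200 camera calls.

## Task

Switch the workshop on for the first cut by pushing in three buttons with the fingertips, gently and in this order: blue (air cleaner), then white (dust extractor), then green (saw); each stays in when pushed well down. Do not touch the red emergency stop on its yellow box, do not pick up or shove any of the switch boxes, and leave the tins and other things where they are.

Things in the scene. Friction and masses are not known exactly. Their poses are not given: they have to be found in the camera images.
- blue_switch: The air cleaner's switch: a loose grey die-cast box 72 x 72 mm, flat top 46 mm above the table, 0.55 to 0.95 kg, on rubber feet. Origin: centre of the underside; z up; stub at the rear (+x). A steel collar (45 mm wide, 3 mm high) rings the button in mid-top. Its round flat blue button, 34 mm wide, stands 18 mm above the box top.
- blue_button (a joint): How far the blue button is pushed in, m: 0 to 0.001 at the start, 0.009 at its stop (face then 6 mm above the collar). Slides down against about 3 N of friction, and stays where left; the face is sprung and gives 2.5 N per mm above 4.5 N, up to 6 mm. From 0.004 on it counts as pushed in; aim at 0.006 to 0.007.
- blue_top (a point): Centre of the blue button's upper face; moves down with the button.
- white_switch: The dust extractor's switch: a loose grey die-cast box 72 x 72 mm, flat top 46 mm above the table, 0.55 to 0.95 kg, on rubber feet. Origin: centre of the underside; z up; stub at the rear (+x). A steel collar (45 mm wide, 3 mm high) rings the button in mid-top. Its round flat white button, 34 mm wide, stands 18 mm above the box top.
- white_button (a joint): How far the white button is pushed in, m: 0 to 0.001 at the start, 0.009 at its stop (face then 6 mm above the collar). Slides down against about 3 N of friction, and stays where left; the face is sprung and gives 2.5 N per mm above 4.5 N, up to 6 mm. From 0.004 on it counts as pushed in; aim at 0.006 to 0.007.
- white_top (a point): Centre of the white button's upper face; moves down with the button.
- green_switch: The saw's switch: a loose grey die-cast box 72 x 72 mm, flat top 46 mm above the table, 0.55 to 0.95 kg, on rubber feet. Origin: centre of the underside; z up; stub at the rear (+x). A steel collar (45 mm wide, 3 mm high) rings the button in mid-top. Its round flat green button, 34 mm wide, stands 18 mm above the box top.
- green_button (a joint): How far the green button is pushed in, m: 0 to 0.001 at the start, 0.009 at its stop (face then 6 mm above the collar). Slides down against about 3 N of friction, and stays where left; the face is sprung and gives 2.5 N per mm above 4.5 N, up to 6 mm. From 0.004 on it counts as pushed in; aim at 0.006 to 0.007.
- green_top (a point): Centre of the green button's upper face; moves down with the button.
- stop_switch: The emergency stop, to be left alone: a loose yellow die-cast box 72 x 72 mm, flat top 46 mm above the table, 0.55 to 0.95 kg, on rubber feet. Origin: centre of the underside; z up; stub at the rear (+x). A steel collar (45 mm wide, 3 mm high) rings the button in mid-top. Its red mushroom button is 38 mm across and also stands 18 mm proud.
- stop_button (a joint): How far the red button is pushed in, m: 0 at the start; must stay there. It moves as easily as the others.
- red_tin: Loose round red tin with a grey lid, 67 mm across, 58 mm high, 0.3 kg, standing among the switches. Origin: centre of the underside. Leave it.
- green_tin: Loose round green tin with a grey lid, 67 mm across, 58 mm high, 0.3 kg, standing among the switches. Origin: centre of the underside. Leave it.
- clamp: Loose orange spring clamp lying on the table, 78 x 144 x 24 mm, nearer the robot on the left. Leave it.
- brush: Loose wooden bench brush, 50 x 327 x 54 mm, lying across the far side behind the switches. Leave it.
- walnut: Loose dark walnut offcut, 45 x 160 x 20 mm, lying nearer the robot on the right. Leave it.

How it is judged (in metres and radians):
On the way, in this order (a step that is already met when the one before it is completed fails the run):
1. the blue button is pushed in (4 mm or more) (value of joint blue_button above 0.004 m), for 0.2 s.
2. the white button is pushed in (4 mm or more) (value of joint white_button above 0.004 m), for 0.2 s.
3. the green button is pushed in (4 mm or more) (value of joint green_button above 0.004 m), for 0.2 s.
At the end, for the whole second after the job is handed in: The blue, white and green buttons are each in by 4 mm or more, pushed in that order; the red button is out (under 2 mm); all four boxes stand on the table at rest, and they, the tins, clamp, brush and walnut offcut are within 20 mm of where they started (value of joint each of blue_button, white_button, green_button above 0.004 m and value of joint stop_button below 0.002 m and height (world z) of each of blue_switch, white_switch, green_switch, stop_switch below 0.008 m and distance of each of blue_switch, white_switch, green_switch, stop_switch, red_tin, green_tin, clamp, brush, walnut from where it was at the start of the episode below 0.02 m and linear speed of each of blue_switch, white_switch, green_switch, stop_switch below 0.02 m/s); the robot touches nothing.
It fails at once if the robot pushes on a switch with more than 25 N (contact force between any of the fingers, the arm and blue_switch above 25 N or contact force between any of the fingers, the arm and white_switch above 25 N or contact force between any of the fingers, the arm and green_switch above 25 N).
It fails at once if a switch box is lifted more than 8 mm off the table (height (world z) of any of blue_switch, white_switch, green_switch, stop_switch above 0.008 m).
It fails at once if a switch box is shoved more than 20 mm or tipped more than 0.2 rad (distance of any of blue_switch, white_switch, green_switch, stop_switch from where it was at the start of the episode above 0.02 m or angle between any of blue_switch, white_switch, green_switch, stop_switch's own z axis and vertical above 0.2 rad).
It fails at once if the robot touches the emergency stop (more than 1 N) or its button goes in more than 2 mm (contact force between any of the fingers, the arm and stop_switch above 1 N or value of joint stop_button above 0.002 m).
It fails at once if a tin, the clamp, the brush or the walnut offcut is moved more than 20 mm (distance of any of red_tin, green_tin, clamp, brush, walnut from where it was at the start of the episode above 0.02 m).
It also fails if it takes over 48 s, if anything falls off the work surface, if the arm or the gripper's body presses on something with over 40 N, if the wrist force passes 120 N, or if a joint passes its speed limit or range.

## Working session

There is one attempt and no reset: what is moved stays moved. The work goes in short steps, Python scripts to look and compute and a tool call to move; the robot and the scene stay as the last step left them, time stands still between calls to the robot, and variables do not carry over. Pictures are saved under pics/ and viewed, at most 10 in all, crops included, and the job is handed in when it is done.

Besides the shell and the picture viewer there is one more tool, called after "Request:" as name(argument=value, ...), one argument or row to a line, values as JSON. send_rows: Moves the arm, as the interface text tells. Its arguments: {"type":"object","properties":{"plan":{"type":"array","items":{"type":"array","items":{"type":"array","items":{"type":"number"}}}},"fingers":{"type":"number"}},"required":["plan"]}

```bash
mkdir -p pics
python3 - <<'E'
from plant import ctrl
import cv2,pickle
d={}
for n in("top","side"):
    s=ctrl.snapshot(n); d[n]=s; cv2.imwrite(f"pics/{n}0.png",s["img"][:,:,::-1]); print(n,s["K"],s["pose"])
pickle.dump(d,open("snap.pkl","wb"))
print(ctrl.get_obs())
E
```

```text
top [[527.06880698   0.         281.77548953]
 [  0.         527.06880698 207.76891764]
 [  0.           0.           1.        ]] [[-4.26674517e-01 -8.08449697e-01  4.05410835e-01 -6.55233083e-02]
 [-9.04405193e-01  3.81565422e-01 -1.90942601e-01  3.09118263e-01]
 [-3.23268592e-04 -4.48126006e-01 -8.93970345e-01  1.47055518e+00]
 [ 0.00000000e+00  0.00000000e+00  0.00000000e+00  1.00000000e+00]]
side [[462.00090559   0.         272.94888249]
 [  0.         462.00090559 209.56108669]
 [  0.           0.           1.        ]] [[-0.95047383 -0.14371397  0.27558264  0.14848621]
 [-0.31038237  0.39269403 -0.86571022  1.2919404 ]
 [ 0.01619499 -0.9083709  -0.41785168  0.68467473]
 [ 0.          0.          0.          1.        ]]
{'clock': 0.1, 'joint_pos': array([-5.03577691e+01,  2.05865459e+01,  6.40065470e-01, -1.64267459e-02,
       -7.01355337e+01, -1.65086875e+01]), 'qvel': array([-0.02915373, -0.13835387,  0.23402418,  0.02664184,  0.05052183,
       -0.10102602]), 'tau': array([-1.30023684e-03, -5.84164166e+01,  2.93753207e+01,  7.01566458e+00,
        1.01702206e-02, -5.57185717e-05]), 'tool_pos': array([ 0.26501508, -0.62033895,  0.22573728]), 'orientation': array([ 1.79916978e+02, -8.50060121e-03, -1.56872043e+02]), 'force': array([ 0.53003159,  0.51449536, -0.16676418]), 'moment': array([ 0.00198699,  0.03793744, -0.01506168]), 'gripper_force': 0.0, 'opening': 0.08756098769140759}
```

View pics/top0.png

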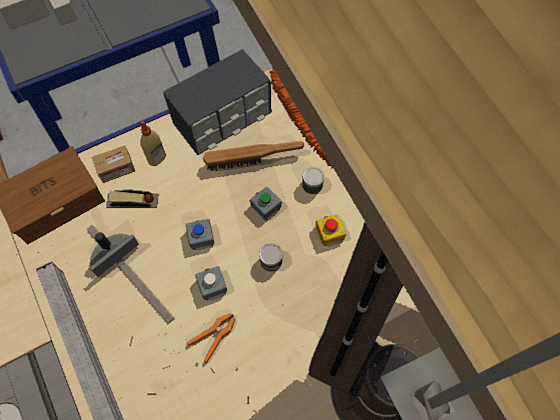

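View pics/side0.png

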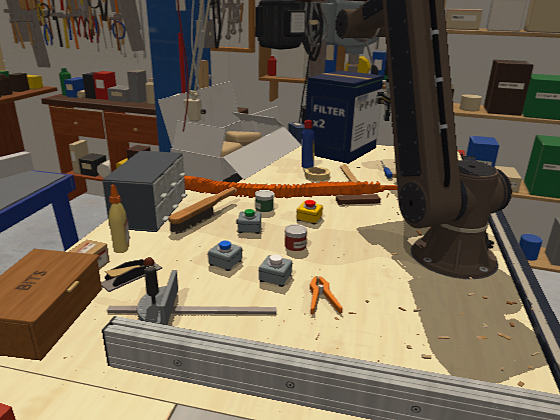

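The top view shows the blue button at about (198,230), white (209,280), green (265,199) and red (331,226), with tins at (313,180) and (271,257). The side view shows the same four at (225,245), (276,261), (250,213) and (310,205). Next I'll triangulate them.

```bash
cat > h.py <<'E'
import numpy as np,cv2
def ray(s,p):
    d=np.linalg.inv(s["K"])@[p[0],p[1],1]; return s["pose"][:3,3],s["pose"][:3,:3]@d
def plane(s,p,z):
    o,d=ray(s,p); return o+d*(z-o[2])/d[2]
def tri(s1,p1,s2,p2):
    a,u=ray(s1,p1);b,v=ray(s2,p2);t=np.linalg.lstsq(np.c_[u,-v],b-a,rcond=None)[0]
    P,Q=a+u*t[0],b+v*t[1]; return (P+Q)/2,np.linalg.norm(P-Q)
RNG=dict(blue=((100,130,60),(125,255,255)),green=((50,120,40),(85,255,255)),red=((0,170,120),(6,255,255)),white=((0,0,135),(179,50,255)))
def blob(img,c,seed,r=16):
    h=cv2.cvtColor(img,cv2.COLOR_RGB2HSV);m=cv2.inRange(h,*map(np.array,RNG[c]))
    w=np.zeros_like(m);cv2.circle(w,seed,r,255,-1);m&=w
    n,l,st,ce=cv2.connectedComponentsWithStats(m);k=1+np.argmax(st[1:,4]);return ce[k],st[k]
E
python3 - <<'E'
import pickle,cv2,numpy as np
from h import *
d=pickle.load(open("snap.pkl","rb"));T,S=d["top"],d["side"]
seeds=dict(blue=((198,230),(225,245)),white=((209,280),(276,261)),green=((265,199),(250,213)),red=((331,226),(310,205)))
for c,(a,b) in seeds.items():
    pa,sa=blob(T["img"],c,a,12);pb,sb=blob(S["img"],c,b,12)
    X,e=tri(T,pa,S,pb);print(c,pa.round(1),sa,pb.round(1),sb,X.round(4),round(e,4),plane(T,pa,.064).round(4),plane(S,pb,.064).round(4))
for n,p in dict(tin_g=(313,176),tin_r=(271,253)).items(): print(n,plane(T,p,.058).round(3))
for n,p in dict(br1=(205,158),br2=(302,146),cl1=(188,345),cl2=(233,318),cl3=(206,362),shelf=(330,165)).items(): print(n,plane(T,p,.03).round(3))
crop=np.hstack([cv2.resize(T["img"][150:310,170:360],None,fx=2,fy=2,interpolation=2),cv2.resize(S["img"][180:300,195:335],None,fx=2.66,fy=2.66,interpolation=2)[:320]][:2]) if 0 else cv2.resize(T["img"][140:310,170:360],None,fx=4,fy=3.5,interpolation=2)
cv2.imwrite("pics/crop.png",crop[:,:,::-1])
from plant import ctrl
w=ctrl.snapshot("wrist");cv2.imwrite("pics/w0.png",w["img"][:,:,::-1]);print(w["K"],w["pose"])
E
```

```text
blue [198.  228.9] [193 224  11  11  98] [224.6 244.7] [219 241  12   9  84] [0.617  0.2596 0.0569] 0.0012 [0.6142 0.2599 0.064 ] [0.6109 0.2716 0.064 ]
white [209.5 278. ] [204 273  12  11 108] [276.5 261.8] [265 254  24  18 174] [0.4606 0.285  0.0498] 0.0084 [0.4598 0.2855 0.064 ] [0.4491 0.3095 0.064 ]
green [265.  197.5] [260 193  11  10  85] [249.2 212.4] [245 209   9   8  57] [0.6279 0.0384 0.0574] 0.0013 [0.6253 0.0397 0.064 ] [0.622  0.0521 0.064 ]
red [331.1 224.7] [326 219  11  11  91] [309.6 201.8] [305 200  10   5  39] [ 0.4619 -0.0992  0.0621] 0.0019 [ 0.4602 -0.0986  0.064 ] [ 0.462  -0.0955  0.064 ]
tin_g [ 0.633 -0.127  0.058]
tin_r [0.457 0.097 0.058]
br1 [0.855 0.148 0.03 ]
br2 [ 0.763 -0.154  0.03 ]
cl1 [0.321 0.408 0.03 ]
cl2 [0.337 0.269 0.03 ]
cl3 [0.258 0.38  0.03 ]
shelf [ 0.66  -0.203  0.03 ]
[[325.1922621    0.         275.82068153]
 [  0.         325.1922621  208.10644983]
 [  0.           0.           1.        ]] [[-0.39266957  0.88627269  0.24562436  0.19676977]
 [ 0.91967343  0.37742342  0.10840825 -0.64878341]
 [ 0.00337488  0.26846282 -0.96328414  0.38450798]
 [ 0.          0.          0.          1.        ]]
```

View pics/w0.png

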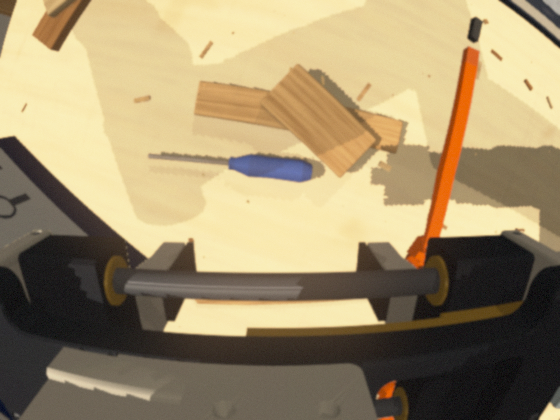

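View pics/crop.png

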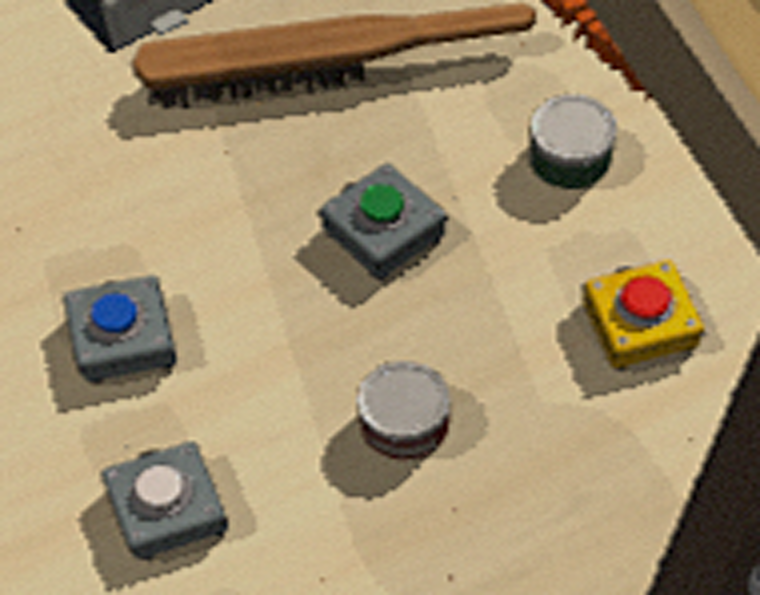

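```bash
cat >> h.py <<'E'
from scipy.spatial.transform import Rotation as R
def totool(d,o): return R.from_euler("xyz",o,degrees=True).inv().apply(d)*100
E
python3 - <<'E'
from h import *
from plant import ctrl
o=ctrl.get_obs();p=o["tool_pos"];O=[180,0,o["orientation"][2]]
a=np.radians(np.linspace(-66.87,22.95,33));r=np.linspace(.6745,.667,33)
W=np.c_[r*np.cos(a),r*np.sin(a)];W=np.c_[W,np.full(33,.227)]
for k in range(4): print(totool(W[8*k+1:8*k+9]-W[8*k],O).round(1).tolist())
E
```

```text
[[-3.3, 0.1, 0.0], [-6.6, 0.4, 0.0], [-9.9, 0.8, 0.0], [-13.1, 1.4, 0.0], [-16.3, 2.1, 0.0], [-19.5, 3.0, 0.0], [-22.6, 4.1, 0.0], [-25.7, 5.3, 0.0]]
[[-3.0, 1.4, 0.0], [-5.9, 2.9, 0.0], [-8.8, 4.5, 0.0], [-11.6, 6.3, 0.0], [-14.2, 8.2, 0.0], [-16.8, 10.2, 0.0], [-19.3, 12.4, 0.0], [-21.7, 14.7, 0.0]]
[[-2.3, 2.4, 0.0], [-4.4, 4.9, 0.0], [-6.4, 7.5, 0.0], [-8.3, 10.2, 0.0], [-10.0, 13.0, 0.0], [-11.6, 15.8, 0.0], [-13.1, 18.8, 0.0], [-14.4, 21.8, 0.0]]
[[-1.2, 3.1, 0.0], [-2.2, 6.2, 0.0], [-3.0, 9.3, 0.0], [-3.7, 12.5, 0.0], [-4.3, 15.8, 0.0], [-4.7, 19.0, 0.0], [-4.9, 22.3, 0.0], [-5.0, 25.5, 0.0]]
```

The manual's scale: shifts go in shares of 75 cm and turns go in shares of 90 degrees. Converting my numbers, -25.7 cm is -0.3427, -22.6 cm is -0.3013.

Request:
send_rows(
  plan=[
    [[-0.044, 0.0013, 0, 0, 0, 0], [-0.088, 0.0053, 0, 0, 0, 0], [-0.132, 0.0107, 0, 0, 0, 0], [-0.1747, 0.0187, 0, 0, 0, 0], [-0.2173, 0.028, 0, 0, 0, 0], [-0.26, 0.04, 0, 0, 0, 0], [-0.3013, 0.0547, 0, 0, 0, 0], [-0.3427, 0.0707, 0, 0, 0, 0]],
  ],
  fingers=0,
)

```text
clock: 0.82
tool_pos: [0.4817, -0.4698, 0.2261]
orientation: [180.0, -0.0, -156.9]
force: [-0.4, -0.5, 0.1]
opening: 0.0398
gripper_force: 0.0
```

Converted, -21.7 cm is -0.2893, -19.3 cm is -0.2573.

Request:
send_rows(
  plan=[
    [[-0.04, 0.0187, 0, 0, 0, 0], [-0.0787, 0.0387, 0, 0, 0, 0], [-0.1173, 0.06, 0, 0, 0, 0], [-0.1547, 0.084, 0, 0, 0, 0], [-0.1893, 0.1093, 0, 0, 0, 0], [-0.224, 0.136, 0, 0, 0, 0], [-0.2573, 0.1653, 0, 0, 0, 0], [-0.2893, 0.196, 0, 0, 0, 0]],
  ],
)

```text
clock: 1.48
tool_pos: [0.623, -0.249, 0.2261]
orientation: [180.0, -0.0, -156.9]
force: [-0.1, -0.5, 0.1]
opening: 0.0003
gripper_force: 0.0
```

Converted, 21.8 cm is 0.2907, 18.8 cm is 0.2507.

Request:
send_rows(
  plan=[
    [[-0.0307, 0.032, 0, 0, 0, 0], [-0.0587, 0.0653, 0, 0, 0, 0], [-0.0853, 0.1, 0, 0, 0, 0], [-0.1107, 0.136, 0, 0, 0, 0], [-0.1333, 0.1733, 0, 0, 0, 0], [-0.1547, 0.2107, 0, 0, 0, 0], [-0.1747, 0.2507, 0, 0, 0, 0], [-0.192, 0.2907, 0, 0, 0, 0]],
  ],
)

```text
clock: 2.15
tool_pos: [0.6692, 0.0082, 0.2261]
orientation: [180.0, -0.0, -156.9]
force: [0.5, 0.9, -0.3]
opening: 0.0005
gripper_force: 0.0
```

Converted, 25.5 cm is 0.34, 22.3 cm is 0.2973.

Request:
send_rows(
  plan=[
    [[-0.016, 0.0413, 0, 0, 0, 0], [-0.0293, 0.0827, 0, 0, 0, 0], [-0.04, 0.124, 0, 0, 0, 0], [-0.0493, 0.1667, 0, 0, 0, 0], [-0.0573, 0.2107, 0, 0, 0, 0], [-0.0627, 0.2533, 0, 0, 0, 0], [-0.0653, 0.2973, 0, 0, 0, 0], [-0.0667, 0.34, 0, 0, 0, 0]],
  ],
)

```text
clock: 2.82
tool_pos: [0.6143, 0.2622, 0.2261]
orientation: [-180.0, -0.0, -156.9]
force: [0.3, 0.9, -0.3]
opening: 0.0002
gripper_force: 0.0
```

Converted, 11 cm is 0.1467, 10 cm is 0.1333.

Request:
send_rows(
  plan=[
    [[0, 0, 0.04, 0, 0, 0], [0, 0, 0.08, 0, 0, 0], [0, 0, 0.1133, 0, 0, 0], [0, 0, 0.1333, 0, 0, 0], [0, 0, 0.1467, 0, 0, 0], [0, 0, 0.1467, 0, 0, 0], [0, 0, 0.1467, 0, 0, 0]],
  ],
)

```text
clock: 3.4
tool_pos: [0.6153, 0.2606, 0.1167]
orientation: [-180.0, -0.0, -156.9]
force: [0.1, 0.9, -0.1]
opening: 0.0006
gripper_force: 0.0
```

Run:
```python
from h import *
from plant import ctrl
o=ctrl.get_obs();print(o["tool_pos"],o["force"])
T,S,W=[ctrl.snapshot(n) for n in("top","side","wrist")]
print(W["pose"].round(4).tolist())
a=cv2.resize(T["img"][150:310,150:360],(420,320),interpolation=2);b=cv2.resize(S["img"][170:290,190:330],(373,320),interpolation=2)
cv2.imwrite("pics/ts1.png",np.hstack([a,b])[:,:,::-1]);cv2.imwrite("pics/w1.png",W["img"][:,:,::-1])
```

```text
[0.61526079 0.26059051 0.11665176] [ 0.14496395  0.85308328 -0.08641242]
[[-0.3928, 0.8855, 0.2481, 0.5472], [0.9196, 0.3777, 0.1082, 0.2326], [0.0021, 0.2706, -0.9627, 0.2766], [0.0, 0.0, 0.0, 1.0]]
```

View pics/ts1.png

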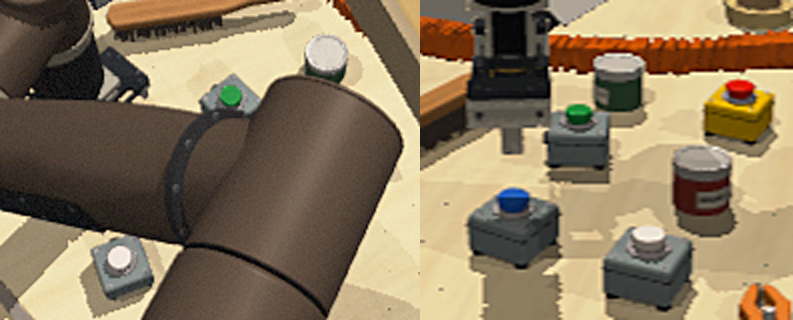

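View pics/w1.png

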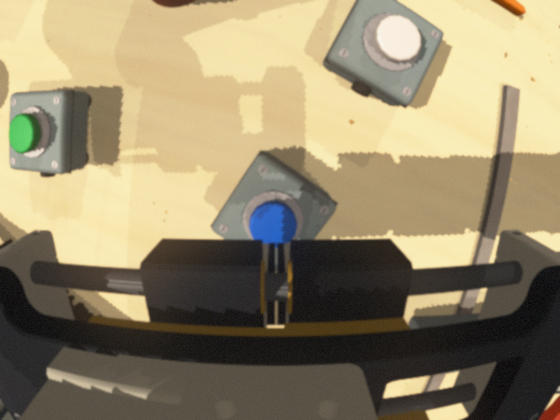

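The composite shows the fingers hovering behind and above the blue button in the side view, at about (512,150) against blue at (513,200). The wrist view shows blue at (273,220), white at (393,40) and green at (24,133). I'll refine the positions with fisheye rays.

```bash
cat >> h.py <<'E'
def fray(s,p):
    K=s["K"];v=(np.array(p)-K[:2,2])/K[0,0];r=np.hypot(*v);d=np.r_[v/r*np.sin(r),np.cos(r)]
    return s["pose"][:3,3],s["pose"][:3,:3]@d
def fplane(s,p,z):
    o,d=fray(s,p);return o+d*(z-o[2])/d[2]
def rim(s,c,seed,r=45,z=.0635):
    h=cv2.cvtColor(s["img"],cv2.COLOR_RGB2HSV);m=cv2.inRange(h,*map(np.array,RNG[c]))
    w=np.zeros_like(m);cv2.circle(w,seed,r,255,-1)
    k=max(cv2.findContours(m&w,0,1)[0],key=cv2.contourArea)
    P=np.array([fplane(s,q[0],z)[:2] for q in k]);c,rad=cv2.minEnclosingCircle((P*1000).astype(np.float32))
    return k.reshape(-1,2).min(0),k.reshape(-1,2).max(0),np.array(c).round(1),round(rad,1),P.mean(0).round(4)
E
python3 - <<'E'
from h import *
from plant import ctrl
W=ctrl.snapshot("wrist");RNG["white"]=((0,0,150),(179,60,255))
for c,s,r in(("blue",(273,220),40),("white",(400,38),26),("green",(22,133),25)): print(c,*rim(W,c,s,r))
print(fplane(W,(275,243),.117))
E
```

```text
blue [250 202] [295 246] [614.4 259.2] 16.6 [0.6143 0.2593]
white [374  12] [425  63] [457.9 287.4] 20.9 [0.4595 0.2873]
green [ 10 115] [ 39 152] [624.8  43.2] 18.5 [0.6235 0.0436]
[0.60618745 0.25770385 0.117     ]
```

Converted, 4.9 cm is 0.0653, 4.4 cm is 0.0587.

Request:
send_rows(
  plan=[
    [[0.0013, -0.0013, 0.0267, 0, 0, 0], [0.0013, -0.0013, 0.0467, 0, 0, 0], [0.0013, -0.0013, 0.0587, 0, 0, 0], [0.0013, -0.0013, 0.0653, 0, 0, 0], [0.0013, -0.0013, 0.0653, 0, 0, 0], [0.0013, -0.0013, 0.0653, 0, 0, 0]],
  ],
)

```text
clock: 4.1
tool_pos: [0.6149, 0.2595, 0.0682]
orientation: [-180.0, 0.0, -156.9]
force: [0.2, 0.2, -0.3]
opening: 0.0005
gripper_force: 0.0
```

Request:
send_rows(
  plan=[
    [[0, 0, 0.002, 0, 0, 0], [0, 0, 0.004, 0, 0, 0], [0, 0, 0.0053, 0, 0, 0], [0, 0, 0.0067, 0, 0, 0], [0, 0, 0.008, 0, 0, 0], [0, 0, 0.0093, 0, 0, 0], [0, 0, 0.0093, 0, 0, 0], [0, 0, 0.0093, 0, 0, 0]],
  ],
)

```text
clock: 4.77
tool_pos: [0.6147, 0.2595, 0.0607]
orientation: [180.0, 0.0, -156.9]
force: [0.4, 0.4, 1.7]
opening: 0.0006
gripper_force: 1.1
```

Converted, 0.4 cm is 0.0053, 0.3 cm is 0.004.

Request:
send_rows(
  plan=[
    [[0, 0, 0.0013, 0, 0, 0], [0, 0, 0.0027, 0, 0, 0], [0, 0, 0.004, 0, 0, 0], [0, 0, 0.0053, 0, 0, 0], [0, 0, 0.0053, 0, 0, 0], [0, 0, 0.0053, 0, 0, 0], [0, 0, 0.0053, 0, 0, 0]],
  ],
)

```text
clock: 5.35
tool_pos: [0.6145, 0.2593, 0.0564]
orientation: [-180.0, -0.0, -156.9]
force: [0.4, 0.1, 0.8]
opening: 0.0007
gripper_force: 0.5
```

Converted, -6 cm is -0.08, -5 cm is -0.0667.

Request:
send_rows(
  plan=[
    [[0, 0, -0.004, 0, 0, 0], [0, 0, -0.016, 0, 0, 0], [0, 0, -0.04, 0, 0, 0], [0, 0, -0.0667, 0, 0, 0], [0, 0, -0.08, 0, 0, 0], [0, 0, -0.08, 0, 0, 0], [0, 0, -0.08, 0, 0, 0]],
  ],
)

```text
clock: 5.93
tool_pos: [0.6146, 0.2595, 0.1173]
orientation: [180.0, 0.1, -156.9]
force: [0.1, 0.3, -0.9]
opening: 0.0004
gripper_force: 0.0
```

Run:
```python
from h import *
from plant import ctrl
o=ctrl.get_obs();p=o["tool_pos"];print(p,o["force"],totool(np.array([.459,.286,p[2]])-p,o["orientation"]))
S,W=ctrl.snapshot("side"),ctrl.snapshot("wrist")
print(*rim(W,"blue",(273,220),40,.057));print(blob(S["img"],"blue",(225,245),12))
a=cv2.resize(S["img"][170:290,190:330],(467,400),interpolation=2);cv2.imwrite("pics/s2.png",a[:,:,::-1])
```

```text
[0.61457636 0.25949818 0.11726423] [ 0.08457892  0.30209094 -0.94295967] [ 1.32663586e+01  8.54792898e+00 -1.12965395e-02]
[252 204] [296 247] [614.1 259.1] 16.3 [0.6141 0.2592]
(array([224.57746479, 245.94366197]), array([219, 243,  12,   7,  71], dtype=int32))
```

View pics/s2.png

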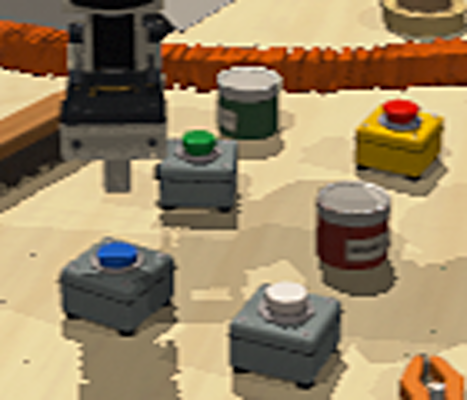

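Blue is visibly down: its mask top went from row 241 to 243, and the box hasn't moved. Next is white.

Converted, 13.2 cm is 0.176, 8.6 cm is 0.1147.

Request:
send_rows(
  plan=[
    [[0.0267, 0.0173, 0, 0, 0, 0], [0.0667, 0.0427, 0, 0, 0, 0], [0.1067, 0.0693, 0, 0, 0, 0], [0.1467, 0.0947, 0, 0, 0, 0], [0.1693, 0.1093, 0, 0, 0, 0], [0.176, 0.1147, 0, 0, 0, 0], [0.176, 0.1147, 0, 0, 0, 0], [0.176, 0.1147, 0, 0, 0, 0]],
  ],
)

```text
clock: 6.7
tool_pos: [0.4595, 0.2868, 0.1163]
orientation: [-180.0, -0.0, -156.8]
force: [0.8, 0.6, 0.8]
opening: 0.0003
gripper_force: 0.0
```

Run:
```python
from h import *
from plant import ctrl
o=ctrl.get_obs();p=o["tool_pos"];print(p,o["force"])
W=ctrl.snapshot("wrist")
RNG["white"]=((0,0,150),(179,60,255))
x=rim(W,"white",(273,220),40);print(*x)
print(totool(np.r_[x[2]/1000,p[2]]-p,o["orientation"]))
cv2.imwrite("pics/w2.png",W["img"][:,:,::-1])
```

```text
[0.45954428 0.28676045 0.11634454] [0.81147895 0.55632921 0.77401572]
[233 192] [297 247] [455.6 278.4] 23.6 [0.4534 0.2788]
[ 6.91833006e-01 -6.13116335e-01  2.91440057e-04]
```

View pics/w2.png

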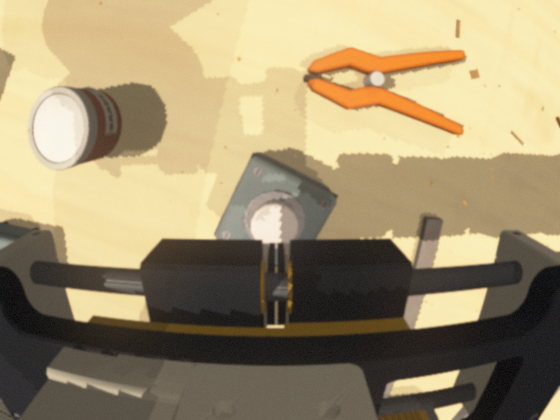

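White button sits at (273,222), in the same place under the fingers as blue did, so it is aligned (the mask leaked into the table). Pressing now.

Converted, 5.3 cm is 0.0707, 4.8 cm is 0.064.

Request:
send_rows(
  plan=[
    [[0, 0, 0.0267, 0, 0, 0], [0, 0, 0.0467, 0, 0, 0], [0, 0, 0.0587, 0, 0, 0], [0, 0, 0.064, 0, 0, 0], [0, 0, 0.0667, 0, 0, 0], [0, 0, 0.068, 0, 0, 0], [0, 0, 0.0693, 0, 0, 0], [0, 0, 0.0707, 0, 0, 0]],
  ],
)

```text
clock: 7.42
tool_pos: [0.4598, 0.2869, 0.0641]
orientation: [180.0, 0.1, -156.9]
force: [0.4, -0.1, 0.4]
opening: 0.0004
gripper_force: 0.0
```

Converted, 0.6 cm is 0.008, 0.5 cm is 0.0067.

Request:
send_rows(
  plan=[
    [[0, 0, 0.0013, 0, 0, 0], [0, 0, 0.0027, 0, 0, 0], [0, 0, 0.004, 0, 0, 0], [0, 0, 0.0053, 0, 0, 0], [0, 0, 0.0067, 0, 0, 0], [0, 0, 0.008, 0, 0, 0], [0, 0, 0.008, 0, 0, 0], [0, 0, 0.008, 0, 0, 0]],
  ],
)

```text
clock: 8.08
tool_pos: [0.4595, 0.2868, 0.0575]
orientation: [180.0, 0.0, -156.9]
force: [1.0, 0.4, 2.0]
opening: 0.0004
gripper_force: 0.8
```

Another 1 mm, a hold, then retreat.

Converted, 0.1 cm is 0.0013.

Request:
send_rows(
  plan=[
    [[0, 0, 0.0013, 0, 0, 0], [0, 0, 0.0013, 0, 0, 0], [0, 0, 0.0013, 0, 0, 0], [0, 0, 0.0013, 0, 0, 0]],
  ],
)

```text
clock: 8.42
tool_pos: [0.4593, 0.2866, 0.0565]
orientation: [180.0, 0.0, -156.9]
force: [0.5, 1.3, 1.0]
opening: 0.0007
gripper_force: 0.9
```

Converted, -6 cm is -0.08, -5 cm is -0.0667.

Request:
send_rows(
  plan=[
    [[0, 0, -0.004, 0, 0, 0], [0, 0, -0.016, 0, 0, 0], [0, 0, -0.04, 0, 0, 0], [0, 0, -0.0667, 0, 0, 0], [0, 0, -0.08, 0, 0, 0], [0, 0, -0.08, 0, 0, 0], [0, 0, -0.08, 0, 0, 0]],
  ],
)

```text
clock: 9.0
tool_pos: [0.4592, 0.2866, 0.1171]
orientation: [180.0, 0.0, -156.9]
force: [0.2, 0.1, -0.1]
opening: 0.0002
gripper_force: 0.0
```

Run:
```python
from h import *
from plant import ctrl
o=ctrl.get_obs();p=o["tool_pos"];print(p,o["force"],totool(np.array([.625,.0415,p[2]])-p,o["orientation"]))
S=ctrl.snapshot("side")
a=cv2.resize(S["img"][170:290,190:330],(467,400),interpolation=2);cv2.imwrite("pics/s3.png",a[:,:,::-1])
```

```text
[0.45924219 0.28661447 0.11710081] [ 0.16307496  0.07385116 -0.08449615] [-5.61956549e+00 -2.90514649e+01 -2.04045548e-02]
```

View pics/s3.png

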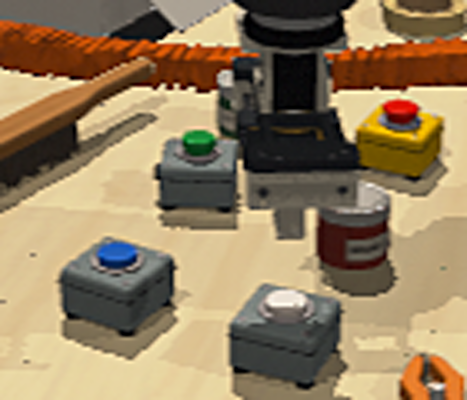

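White is down too: its face now sits close to the collar. Moving to green.

Converted, -27 cm is -0.36, -23.5 cm is -0.3133.

Request:
send_rows(
  plan=[
    [[-0.0067, -0.0333, 0, 0, 0, 0], [-0.016, -0.08, 0, 0, 0, 0], [-0.0253, -0.1267, 0, 0, 0, 0], [-0.0347, -0.1733, 0, 0, 0, 0], [-0.044, -0.22, 0, 0, 0, 0], [-0.052, -0.2667, 0, 0, 0, 0], [-0.06, -0.3133, 0, 0, 0, 0], [-0.0693, -0.36, 0, 0, 0, 0]],
  ],
)

```text
clock: 9.72
tool_pos: [0.613, 0.0568, 0.1152]
orientation: [180.0, -0.1, -156.9]
force: [1.0, 1.8, -0.3]
opening: 0.0005
gripper_force: 0.0
```

Converted, -2.1 cm is -0.028, -1.5 cm is -0.02.

Request:
send_rows(
  plan=[
    [[-0.004, -0.02, 0, 0, 0, 0], [-0.0053, -0.028, 0, 0, 0, 0], [-0.0053, -0.028, 0, 0, 0, 0], [-0.0053, -0.028, 0, 0, 0, 0]],
  ],
)

```text
clock: 10.05
tool_pos: [0.6244, 0.041, 0.1155]
orientation: [180.0, -0.1, -156.9]
force: [-1.0, -0.1, 0.6]
opening: 0.0004
gripper_force: 0.0
```

Run:
```python
from h import *
from plant import ctrl
o=ctrl.get_obs();p=o["tool_pos"];print(p,o["force"])
W=ctrl.snapshot("wrist")
x=rim(W,"green",(273,215),60);print(*x)
print(totool(np.r_[x[2]/1000,p[2]]-p,o["orientation"]))
```

```text
[0.6243578  0.04098015 0.11553997] [-1.04707937 -0.1241383   0.55683837]
[247 206] [293 250] [625.1  38.2] 16.4 [0.6246 0.0383]
[ 4.07696500e-02 -2.84848880e-01 -4.10978013e-05]
```

Converted, 5.2 cm is 0.0693, 5.1 cm is 0.068.

Request:
send_rows(
  plan=[
    [[0, -0.0027, 0.0267, 0, 0, 0], [0, -0.0027, 0.0467, 0, 0, 0], [0, -0.0027, 0.0587, 0, 0, 0], [0, -0.0027, 0.064, 0, 0, 0], [0, -0.0027, 0.0653, 0, 0, 0], [0, -0.0027, 0.0667, 0, 0, 0], [0, -0.0027, 0.068, 0, 0, 0], [0, -0.0027, 0.0693, 0, 0, 0]],
  ],
)

```text
clock: 10.77
tool_pos: [0.6264, 0.0394, 0.0653]
orientation: [-180.0, 0.1, -156.8]
force: [-0.5, -0.1, -0.1]
opening: 0.0004
gripper_force: 0.0
```

Converted, 0.6 cm is 0.008, 0.5 cm is 0.0067.

Request:
send_rows(
  plan=[
    [[0, 0, 0.0013, 0, 0, 0], [0, 0, 0.0027, 0, 0, 0], [0, 0, 0.004, 0, 0, 0], [0, 0, 0.0053, 0, 0, 0], [0, 0, 0.0067, 0, 0, 0], [0, 0, 0.008, 0, 0, 0], [0, 0, 0.008, 0, 0, 0], [0, 0, 0.008, 0, 0, 0]],
  ],
)

```text
clock: 11.43
tool_pos: [0.6262, 0.0392, 0.0585]
orientation: [-180.0, 0.0, -156.9]
force: [1.7, 1.0, 1.1]
opening: 0.0005
gripper_force: 0.7
```

Request:
send_rows(
  plan=[
    [[0, 0, 0.0013, 0, 0, 0], [0, 0, 0.0027, 0, 0, 0], [0, 0, 0.0027, 0, 0, 0], [0, 0, 0.0027, 0, 0, 0], [0, 0, 0.0027, 0, 0, 0]],
  ],
)

```text
clock: 11.85
tool_pos: [0.6259, 0.0391, 0.0565]
orientation: [-180.0, -0.0, -156.9]
force: [1.3, 1.1, 1.0]
opening: 0.0003
gripper_force: 0.7
```

Converted, -12 cm is -0.16, -11 cm is -0.1467.

Request:
send_rows(
  plan=[
    [[0, 0, -0.004, 0, 0, 0], [0, 0, -0.016, 0, 0, 0], [0, 0, -0.04, 0, 0, 0], [0, 0, -0.08, 0, 0, 0], [0, 0, -0.12, 0, 0, 0], [0, 0, -0.1467, 0, 0, 0], [0, 0, -0.16, 0, 0, 0], [0, 0, -0.16, 0, 0, 0]],
  ],
)

```text
clock: 12.52
tool_pos: [0.627, 0.0393, 0.1798]
orientation: [-180.0, 0.3, -156.9]
force: [-0.2, -0.2, 0.2]
opening: 0.0007
gripper_force: 0.0
```

Run:
```python
from h import *
from plant import ctrl
S,W=ctrl.snapshot("side"),ctrl.snapshot("wrist")
print(ctrl.get_obs()["force"])
for c,s in(("green",(249,213)),("blue",(225,246))):print(c,blob(S["img"],c,s,12)[1])
a=cv2.resize(S["img"][170:290,190:330],(467,400),interpolation=2);cv2.imwrite("pics/s4.png",a[:,:,::-1])
```

```text
[ 0.13917475  1.0260507  -0.22577972]
green [245 211  10   6  48]
blue [219 243  12   7  73]
```

View pics/s4.png

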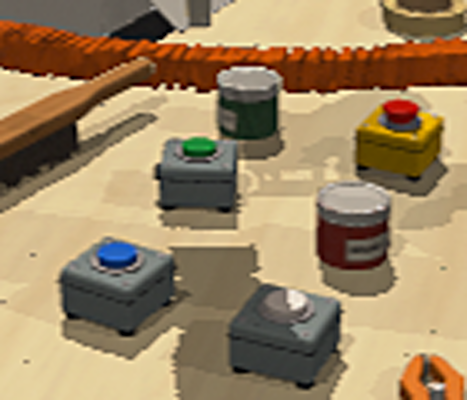

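All three buttons are down, red is still out and nothing has moved. Handing in.

```bash
python3 -c "
from plant import ctrl
print(ctrl.close_job())"
```

```text
the job is handed in; nothing more can be done
None
```

I pushed in blue, white and green in that order, each to about 7 mm by the tool height; the red stop, boxes and tins look untouched in the last picture, and the job is handed in (no verdict was returned).

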